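# Shim up a hold-down fixture and hold it clamped

### The job

On the hold-down fixture, stack loose shims flat and centred on the anvil, one at a time, adding just enough to close the gap: with the yoke swung down its foot must bear on the stack before the yoke reaches its stop posts, and with no more shims than that needs. Then swing the yoke down by its handle bar onto the stack and finish while still pressing it down firmly, about 10 N, keeping hold and not letting go. Leave spare shims on the bench and the other things where they are.

Things in the scene. Friction and masses are not known exactly. Their poses are not given: they have to be found in the camera images.
- anvil_axis (a point): Point on the bench under the centre of the anvil of the hold-down fixture (dark steel base 205 x 96 x 12 mm). Its x axis points along the base to the hinge, z up. The anvil is a flat steel table, 60 mm along x by 50 mm along y, centred over this point; its top is set to a different height each time, 57 to 73 mm above the bench, and must be found by touch or by eye.
- yoke_hinge (a point): Centre of the hinge pin of the yoke, 115 mm behind the anvil centre along the fixture's x axis, 105 mm above the bench; the pin runs along the fixture's y axis. The yoke is a fork of two aluminium side bars (8 mm wide, 16 mm high, 68 mm apart inside), 199 mm from hinge to tip.
- yoke (a joint): Yoke angle, rad. 0 = level, its side bars resting on the two stop posts (it goes no lower); grows as the yoke is raised; about 1.57 = straight up; it starts raised (1.45 to 1.75), well clear of the anvil. The hinge is stiff enough (0.2 N m) to stay near upright, but from lower down the 250 g yoke may fall by its weight.
- yoke_bar (a point): Centre of the round steel handle bar (12 mm diameter, 68 mm free length along the fixture's y axis) across the tips of the yoke, 185 mm from the hinge pin. Nearest other part between the side bars is the foot's cross-piece, its near edge 60 mm from the bar centre, toward the hinge.
- yoke_foot (a point): Lowest point of the ball-ended foot under the cross-piece in the middle of the yoke, 115 mm from the hinge pin. With the yoke at 0 it is over the anvil centre, 85 mm above the bench, pointing down.
- shim_1_c (a point): Centre (half-way up) of one of four identical loose dark steel shims: flat plate 60 mm (its x) by 44 mm (its y) by 10 mm thick (its z), about 180 g, with an open slot 10 mm wide and 20 mm deep in the middle of its -x end. Lies flat on the bench at the start.
- shim_2_c (a point): Centre (half-way up) of one of four identical loose dark steel shims: flat plate 60 mm (its x) by 44 mm (its y) by 10 mm thick (its z), about 180 g, with an open slot 10 mm wide and 20 mm deep in the middle of its -x end. Lies flat on the bench at the start.
- shim_3_c (a point): Centre (half-way up) of one of four identical loose dark steel shims: flat plate 60 mm (its x) by 44 mm (its y) by 10 mm thick (its z), about 180 g, with an open slot 10 mm wide and 20 mm deep in the middle of its -x end. Lies flat on the bench at the start.
- shim_4_c (a point): Centre (half-way up) of one of four identical loose dark steel shims: flat plate 60 mm (its x) by 44 mm (its y) by 10 mm thick (its z), about 180 g, with an open slot 10 mm wide and 20 mm deep in the middle of its -x end. Lies flat on the bench at the start.
- jar: Bystander: white jar with green lid, 52 mm across, 67 mm high; origin under its centre
- weight: Bystander: brass weight with knob, 25 mm across, 30 mm high; origin under its centre
- vial: Bystander: small glass vial with black cap, 27 mm across, 56 mm high; origin under its centre
- plug: Bystander: small green connector plug, 16 x 36 x 10 mm; origin under its centre
- small_weight: Bystander: smaller brass weight with knob, 20 mm across, 24 mm high; origin under its centre
Not all that is in view belongs to the job. Leave any green look-alike of the part that bears shim_4_c alone.

How it is judged:
By the outcome, as a careful person would: the job done as asked, in the order asked, and still so for the second after the job is handed in, while the arm keeps its last pose, push and grip.
It also fails if it takes over 72 s, if anything falls off the work surface, if the arm or the gripper's body presses on something with over 40 N, if the wrist force passes 120 N, or if a joint passes its speed limit or range.

### The arm

A 6-joint arm with a two-finger parallel gripper is mounted at the origin on a cart in front of the work surface, level with it; the furniture and walls round the work are solid. World frame = base frame: x ahead of the robot, y to its left, z up, the work surface at z = 0. Lengths are in mm, angles in rad, forces in N, time in s.
With the tool pointing down it reaches from about 275 to 1000 mm from the base axis. Payload 8.4 kg.
Tool frame: the origin (TCP) lies at the very end of the fingers, on their centre line; the grasp point (between the pads) lies 19 mm behind it; z points along the fingers, x is the direction in which the jaws open and shut, and the axes are right-handed (so a half turn about z gives the same grasp; the last joint's range is limited). The gripper opens to 85 mm and grips with 20 to 120 N. Pads are 22 mm wide; open, the fingers measure 114 mm over their backs; the gripper's body (76 mm by 85 mm) begins 54 mm behind the grasp point. The pads swing forward as they close: fully open they stand 13 mm farther back than shut.
Start: joints at [-1.349, 0.353, 1.633, -0, 1.155, -0.002], TCP at [138.709, -609.416, 231.281] pointing down, gripper open.
Joint ranges: [-2.63, 2.63], [-0.92, 2.1], [0.06, 2.66], [-1.3, 4.44], [0, 2.69], [-3.02, 3.02]. Speed limits (rad/s): [2.22, 2.22, 2.79, 3.14, 3.14, 3.14].

### API

Orientations are given as [roll, pitch, yaw] about the fixed x, y, z axes, in that order (R = Rz(yaw) Ry(pitch) Rx(roll)).
In Python, from rig import sense, grab_frame, calibration, sign_off gives the robot as it stands.
- The arm moves only by the tool servo_tool, never from a script. Its argument "series" is one flat list of numbers, 4 for each row, row after row: the shift along the world's x, y, z in m, then the turn about the world's z in degrees. In form: [x, y, z, yaw, x, y, z, yaw, ...]. A call has 1 to 8 rows; each row shifts and turns the commanded pose from where the row before left it; what a row does not reach is not made up. A row lasts 1/12 s, in which the tool goes at most 41.7 mm and 7.16 degrees, less where a joint would pass 70% of its speed; a pose out of reach is approached as far as the arm can. A call is refused whole if a number of a shift passes 0.0417 or a number of a turn 7.16, either way. A call with a gripper value outside its range is refused whole. "gripper" is the finger opening in m, from 0 to 0.0854, set as the call begins (left out, the last holds). The fingers move at their own pace and stop on an object; "newtons" is the grip in N (left out, the last holds). Time passes only in rows, so rows that do not move let the fingers close. It gives the time, the measured TCP pose, the force and the opening at its end, in the units of the state.
- sense(): the state, without advancing time (a new reading comes with each control period).
- grab_frame(name): name is "scene" or "top" or "wrist"; returns the picture (400x640x3 uint8, blue, green, red); there is no depth.
- calibration(name): a dict with "fx", "fy", "cx", "cy" (pixels), "distortion" ([k1, k2, p1, p2, k3] as OpenCV has them; the pictures are not rectified), "rvec" (rotation vector, rad) and "tvec" (3), from world to camera coordinates, as OpenCV has them. Camera axes: x right, y down, z forward; pixel columns grow to the right and rows downward; lengths in mm; the calibration is good to about 2 mm. A picture is of the moment at which its call begins: read the wrist's pose just before it. calibration takes no time and is no camera call; for the wrist camera it gives the pose at the moment of the call.
- sign_off(): hands the job in, once; it reports no verdict.
The state is a dict: "clock": time; "qpos": joint angles; "qvel": joint speeds; "joint_efforts": joint torques, N m; "eef_pos": TCP position; "tcp_rot": TCP orientation; "contact_force": force on the tool from outside, world axes, zero at the start; "wrist_torque": the same for the moment, N m; "opening": opening from 0.0 (shut) to 1.0 (fully open).
Only numpy, scipy, OpenCV 4.12 (cv2) and the standard library are available. Lean on these libraries where they do the work, as an engineer would, in place of code of your own. Each camera call takes 0.05 s, during which the arm holds its last target. There are 200 camera calls.

## Working session

There is one attempt and no reset: what is moved stays moved. The work goes in short steps, Python scripts to look and compute and a tool call to move; the robot and the scene stay as the last step left them, time stands still between calls to the robot, and variables do not carry over. Pictures are saved under pics/ and viewed, about 8 in all and at most 12, crops included, and the job is handed in when it is done.

Besides the shell and the picture viewer there is one more tool, called after "Call:" in YAML: its name, and indented under it one key for each argument. servo_tool: Moves the arm, as the interface text tells. Its arguments: {"type":"object","properties":{"series":{"type":"array"},"gripper":{"type":"number"},"newtons":{"type":"number"}},"required":["series"]}

```bash
mkdir -p pics; ls; cat > h.py <<'E'
import numpy as np,cv2
from rig import *
def K(c): return np.array([[c['fx'],0,c['cx']],[0,c['fy'],c['cy']],[0,0,1.]])
def ray(c,uv):
    R=cv2.Rodrigues(np.array(c['rvec'],float))[0];t=np.array(c['tvec'],float).ravel()
    p=cv2.undistortPoints(np.array(uv,float).reshape(-1,1,2),K(c),np.array(c['distortion'],float)).reshape(-1,2)
    d=np.c_[p,np.ones(len(p))]@R
    return -R.T@t,d
def at(c,uv,z):
    o,d=ray(c,uv); return o+d*((z-o[2])/d[:,2])[:,None]
def proj(c,P):
    return cv2.projectPoints(np.array(P,float).reshape(-1,1,3),np.array(c['rvec'],float),np.array(c['tvec'],float),K(c),np.array(c['distortion'],float))[0].reshape(-1,2)
E
python3 - <<'E'
from h import *
print(sense())
for n in("scene","top"):
    im=grab_frame(n);cv2.imwrite(f"pics/{n}0.png",im)
    c=calibration(n);print(n,c);print('cam pos',ray(c,[[320,200]]))
a=cv2.imread("pics/scene0.png");b=cv2.imread("pics/top0.png")
E
```

```text
pics
{'clock': 0.0, 'qpos': array([-1.34942639e+00,  3.53628221e-01,  1.63414809e+00, -1.70241927e-05,
        1.15523871e+00, -2.39889106e-03]), 'qvel': array([ 7.99152118e-04, -3.49087794e-04, -2.01207779e-05,  2.46444777e-03,
        6.94269544e-04, -8.62835626e-04]), 'joint_efforts': array([ 9.15621313e-04, -6.05253267e+01, -3.42065871e+01,  1.96449873e-04,
        9.25532455e-03,  5.70253732e-06]), 'eef_pos': array([ 138.57773681, -608.93414885,  230.56817535]), 'tcp_rot': array([ 3.14158050e+00,  1.42240545e-03, -1.34702062e+00]), 'contact_force': array([-0.15171707,  0.20947288,  0.09236757]), 'wrist_torque': array([-0.06196803,  0.05398978, -0.05526428]), 'opening': 0.9998308733009119}
scene {'fx': 378.97150494894515, 'fy': 378.97150494894515, 'cx': 319.167761245819, 'cy': 200.08985347389134, 'distortion': array([0.00201682, 0.        , 0.        , 0.        , 0.        ]), 'rvec': array([ 0.96605826, -2.29749609,  1.22499366]), 'tvec': array([443.34251743, 283.62661825, 850.28370501])}
cam pos (array([-79.38310933, 700.77006223, 708.94193498]), array([[ 0.59026417, -0.58353377, -0.55774674]]))
top {'fx': 379.1136121203412, 'fy': 379.1136121203412, 'cx': 312.3924756662039, 'cy': 202.33272715620146, 'distortion': array([-0.05645835,  0.        ,  0.        ,  0.        ,  0.        ]), 'rvec': array([ 2.16096889, -2.10639836,  0.16780327]), 'tvec': array([  67.54775805,  586.86153634, 1129.85697822])}
cam pos (array([ 394.14044351,   73.21338543, 1210.30536009]), array([[ 0.16857702, -0.01199498, -0.98583896]]))
```

View pics/top0.png

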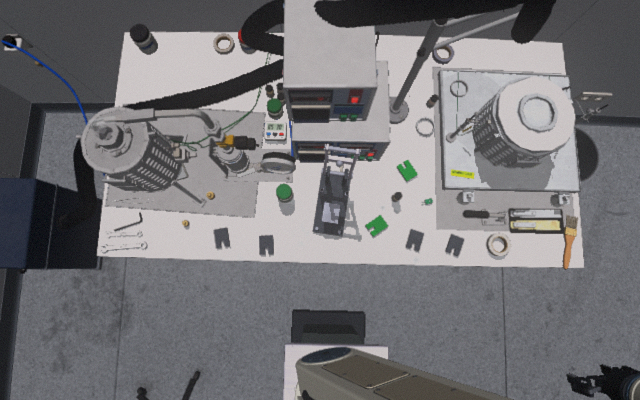

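View pics/scene0.png

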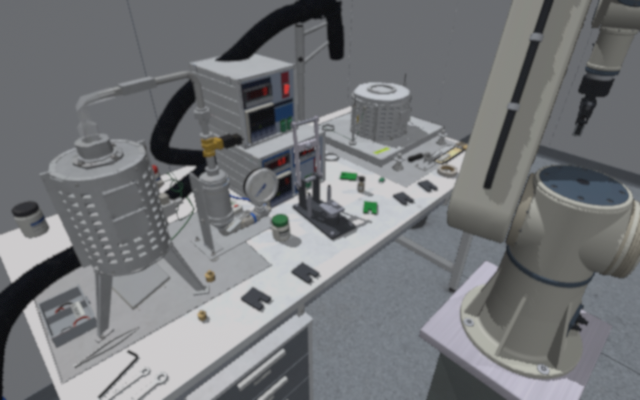

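The top view shows the fixture at about (333,200) with its hinge away from the robot. There are four dark slotted shims at (222,238), (266,245), (415,240) and (455,245). The green plates at (377,226) and (405,170) are look-alikes, so I'll leave them. The next crop is to confirm the shims and measure them.

```bash
python3 - <<'E'
from h import *
im=cv2.imread("pics/top0.png")
A=cv2.resize(im[215:265,205:285],None,fx=5,fy=5,interpolation=cv2.INTER_CUBIC)
B=cv2.resize(im[215:265,395:475],None,fx=5,fy=5,interpolation=cv2.INTER_CUBIC)
F=cv2.resize(im[140:245,300:400],None,fx=3.3,fy=3.3,interpolation=cv2.INTER_CUBIC)
o=np.zeros((600,800,3),np.uint8);o[:250,:400]=A;o[:250,400:]=B;o[252:252+F.shape[0],:F.shape[1]]=F
cv2.imwrite("pics/c1.png",o)
c=calibration("top")
g=im.max(2)
for n,(u0,v0,u1,v1) in dict(a=(208,222,238,256),b=(252,228,280,262),c=(400,224,428,256),d=(440,228,472,262)).items():
    s=g[v0:v1,u0:u1];m=(s<110).astype(np.uint8)
    k,l,st,_=cv2.connectedComponentsWithStats(m);i=1+st[1:,4].argmax()
    cn=max(cv2.findContours((l==i).astype(np.uint8),0,cv2.CHAIN_APPROX_NONE)[0],key=cv2.contourArea).reshape(-1,2)+[u0,v0]
    P=at(c,cn,8)[:,:2].astype(np.float32)
    r=cv2.minAreaRect(P);ctr=np.array(r[0])
    ys,xs=np.nonzero(l==i);cen=at(c,np.c_[xs+u0,ys+v0],8)[:,:2].mean(0)
    d=ctr-cen
    print(n,st[i],r,'centroid',cen,'dir to slot',d,np.degrees(np.arctan2(d[1],d[0])), cv2.boxPoints(r).round(0).tolist())
for nm,uv in dict(jar=(285,190),).items(): print(nm,at(c,[uv],60))
E
```

```text
a [  6   6  16  20 234] ((470.1038513183594, 368.7077941894531), (59.59980773925781, 43.42091369628906), 12.881600379943848) centroid [472.33683159 368.92793616] dir to slot [-2.23298027 -0.22014197] -174.36959716331486 [[436.0, 383.0], [446.0, 341.0], [504.0, 354.0], [494.0, 397.0]]
b [  7   8  15  19 233] ((451.25726318359375, 226.04385375976562), (57.2166862487793, 44.5019645690918), 2.3723742961883545) centroid [453.4662243  225.48019715] dir to slot [-2.20896112  0.56365661] 165.68540040044715 [[422.0, 247.0], [424.0, 203.0], [481.0, 205.0], [479.0, 249.0]]
c [  6   6  18  21 234] ((478.702880859375, -244.27627563476562), (42.99042892456055, 60.049015045166016), 73.39073944091797) centroid [ 480.27565704 -244.29495515] dir to slot [-1.57277618  0.01867952] 179.3195425327317 [[444.0, -256.0], [501.0, -273.0], [514.0, -232.0], [456.0, -215.0]]
d [  6   7  18  21 231] ((465.69091796875, -371.22119140625), (43.13496017456055, 58.3038444519043), 69.68944549560547) centroid [ 467.30820365 -371.96029462] dir to slot [-1.61728568  0.73910321] 155.43949220157077 [[431.0, -381.0], [486.0, -402.0], [501.0, -361.0], [446.0, -341.0]]
jar [[619.48398011 168.14631012  60.        ]]
```

View pics/c1.png

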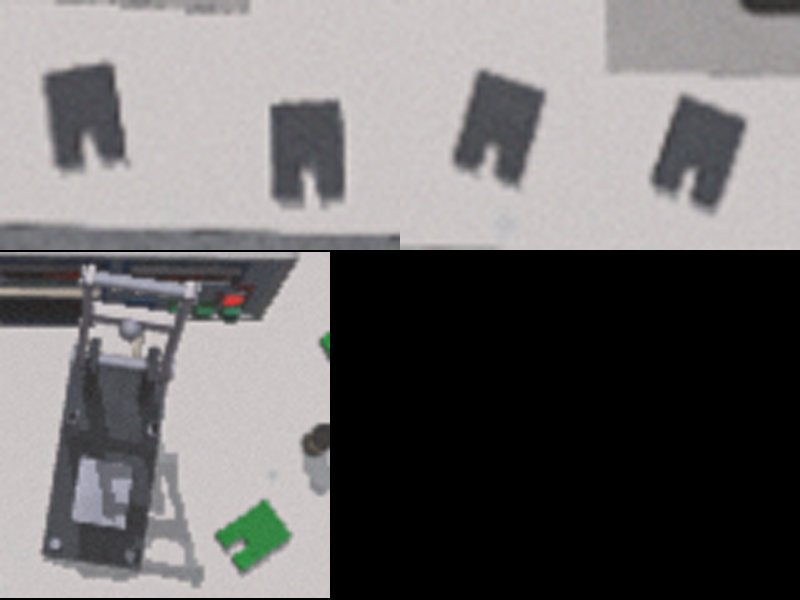

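The crop confirms four dark shims, each with its slot end toward the robot. The fixture base's front corners are at about (313,231) and (342,236). The anvil is the light plate around (332,209).

```bash
python3 - <<'E'
from h import *
c=calibration("top")
f=lambda u,v:(300+(u+.5)/3.3-.5,140+(v-252+.5)/3.3-.5)
b=at(c,[f(43,555),f(140,569)],12);print('front corners',b,np.linalg.norm(b[0]-b[1]))
b=at(c,[f(82,457),f(135,461),f(127,529),f(75,524)],65);print('anvil',b,b.mean(0))
b=at(c,[f(88,275),f(192,290)],304);print('yoke top',b)
w=calibration("wrist");s=sense();o,d=ray(w,[[320,200],[0,200],[320,0]]);print('wrist cam rel TCP',o-s['eef_pos'],d,w['fx'])
for n,p in dict(jar=((285,190),60),plug1=((377,226),5)).items(): print(n,at(c,[p[0]],p[1]))
E
```

```text
front corners [[497.47551526  79.48818773  12.        ]
 [486.39894994 -13.68569589  12.        ]] 93.82996796532548
anvil [[584.82874531  45.37873775  65.        ]
 [582.31082217  -3.84490574  65.        ]
 [518.78508837   2.61902804  65.        ]
 [522.20079225  50.51719332  65.        ]] [552.03136203  23.66751334  65.        ]
yoke top [[684.07905913  49.50940787 304.        ]
 [674.37744959 -28.9000213  304.        ]]
wrist cam rel TCP [ 66.85994963  14.24200555 142.96465973] [[-0.26932539 -0.04326095 -0.9622224 ]
 [-0.50323442  0.98678239 -0.96054769]
 [ 0.33335838  0.09398549 -1.1336939 ]] 316.43466023344183
jar [[619.48398011 168.14631012  60.        ]]
plug1 [[ 520.65715277 -125.33551046    5.        ]]
```

Call:
servo_tool:
  series: [0.016,0.0174,-0.006,7.16,0.016,0.0174,-0.006,7.16,0.016,0.0174,-0.006,7.16,0.016,0.0174,-0.006,7.16,0.016,0.0174,-0.006,7.16,0.016,0.0174,-0.006,7.16,0.016,0.0174,-0.006,7.16]
  gripper: 0.06
  newtons: 30

```text
clock: 0.68
eef_pos: [251.2, -486.5, 188.7]
tcp_rot: [-3.141, 0.0, -0.466]
contact_force: [0.3, -0.4, 0.5]
opening: 0.703
```

Call:
servo_tool:
  series: [0.016,0.0174,-0.006,7.16,0.016,0.0174,-0.006,7.16,0.016,0.0174,-0.006,7.16,0.016,0.0174,-0.006,7.16,0.016,0.0174,-0.006,7.16,0.016,0.0174,-0.006,7.16,0.016,0.0174,-0.006,7.16]

```text
clock: 1.27
eef_pos: [363.2, -364.7, 146.8]
tcp_rot: [-3.141, 0.0, 0.409]
contact_force: [0.3, 0.2, 0.1]
opening: 0.704
```

Call:
servo_tool:
  series: [0.016,0.0174,-0.006,7.16,0.016,0.0174,-0.006,7.16,0.016,0.0174,-0.006,7.16,0.016,0.0174,-0.006,7.16,0.016,0.0174,-0.006,7.16,0.016,0.0174,-0.006,7.16,0.016,0.0174,-0.006,7.16,0,0,0,0]

```text
clock: 1.93
eef_pos: [476.3, -241.4, 104.1]
tcp_rot: [-3.141, -0.001, 1.286]
contact_force: [0.1, 0.0, 0.3]
opening: 0.703
```

```bash
python3 - <<'E'
from h import *
w=calibration("wrist");im=grab_frame("wrist")
s=sense();cs=[]
# predicted shim c outline at z=10
t=np.radians(-16.6);R=np.array([[np.cos(t),-np.sin(t)],[np.sin(t),np.cos(t)]])
P=np.array([[-30,-22],[30,-22],[30,22],[-30,22]])@R.T+[479,-244]
p=proj(w,np.c_[P,np.full(4,10)]);print(p)
cv2.polylines(im,[p.astype(int)],True,(0,0,255),1)
cv2.imwrite("pics/w1.png",im)
E
```

```text
[[294.16435298 165.58558963]
 [295.77082333 239.26171178]
 [350.25693657 239.46351051]
 [352.3121632  165.83079023]]
```

View pics/w1.png

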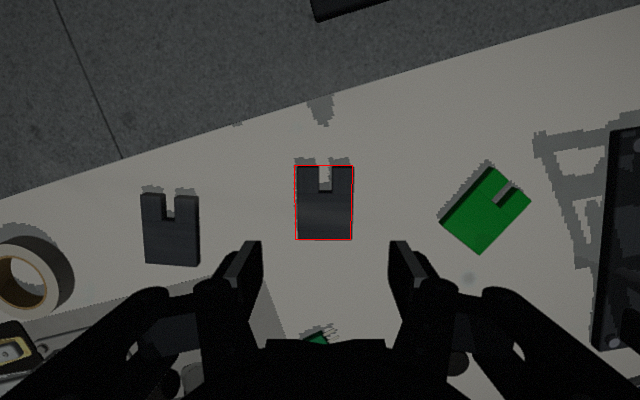

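The predicted outline lies on the shim at (295–352,165–240), so the pose is good to about 1 mm. Descending.

Call:
servo_tool:
  series: [0.003,-0.003,-0.03,0,0,0,-0.03,0,0,0,-0.025,0,0,0,-0.01,0,0,0,-0.005,0,0,0,0,0]

```text
clock: 2.48
eef_pos: [477.0, -247.3, 4.9]
tcp_rot: [-3.14, -0.0, 1.276]
contact_force: [0.0, 0.2, 0.6]
opening: 0.708
```

Call:
servo_tool:
  series: [0,0,-0.002,0,0,0,0,0]

```text
clock: 2.65
eef_pos: [478.4, -247.6, 4.4]
tcp_rot: [3.14, 0.0, 1.277]
contact_force: [0.3, 0.2, 0.2]
opening: 0.7
```

Call:
servo_tool:
  series: [0,0,-0.002,0,0,0,0,0]

```text
clock: 2.82
eef_pos: [478.2, -247.3, 2.0]
tcp_rot: [3.14, 0.0, 1.277]
contact_force: [-0.4, -0.3, 0.1]
opening: 0.703
```

Call:
servo_tool:
  series: [0,0.003,-0.002,0,0,0,0,0]

```text
clock: 2.98
eef_pos: [477.6, -243.6, -0.7]
tcp_rot: [-3.142, -0.0, 1.277]
contact_force: [-0.4, 0.7, -0.1]
opening: 0.7
```

Call:
servo_tool:
  series: [0,0,-0.002,0,0,0,0,0]

```text
clock: 3.15
eef_pos: [477.6, -243.8, -2.9]
tcp_rot: [-3.141, -0.0, 1.277]
contact_force: [-0.2, -0.5, -0.7]
opening: 0.703
```

Call:
servo_tool:
  series: [0,0,-0.002,0,0,0,0,0]

```text
clock: 3.32
eef_pos: [477.7, -244.0, -4.9]
tcp_rot: [3.142, -0.0, 1.277]
contact_force: [0.2, 0.7, 0.4]
opening: 0.704
```

Call:
servo_tool:
  series: [0,0,0.003,0,0,0,0,0,0,0,0,0,0,0,0,0,0,0,0,0]
  gripper: 0.046

```text
clock: 3.73
eef_pos: [477.7, -244.0, -1.7]
tcp_rot: [3.142, -0.0, 1.277]
contact_force: [-0.1, 0.4, 1.3]
opening: 0.538
```

Call:
servo_tool:
  series: [0,0,-0.002,0,0,0,0,0]

```text
clock: 3.9
eef_pos: [477.9, -244.1, -2.4]
tcp_rot: [3.141, -0.0, 1.277]
contact_force: [-4.6, 2.4, 21.7]
opening: 0.539
```

Call:
servo_tool:
  series: [0,0,0.004,0,0,0,0,0]

```text
clock: 4.07
eef_pos: [478.0, -244.1, 0.8]
tcp_rot: [3.141, 0.0, 1.277]
contact_force: [0.8, 0.4, 0.9]
opening: 0.543
```

Call:
servo_tool:
  series: [0,0,0,0,0,0,0,0,0,0,0,0]
  gripper: 0.036
  newtons: 50

```text
clock: 4.32
eef_pos: [477.9, -244.1, 0.9]
tcp_rot: [3.141, 0.0, 1.277]
contact_force: [-3.2, 2.3, 14.0]
opening: 0.498
```

Call:
servo_tool:
  series: [0,0,0.01,0,0,0,0.03,0,0,0,0.04,0,0,0,0.03,0,0,0,0,0,0,0,0,0]

```text
clock: 4.82
eef_pos: [478.7, -244.6, 111.9]
tcp_rot: [3.138, 0.001, 1.277]
contact_force: [-0.6, 0.8, -2.2]
opening: 0.494
```

Call:
servo_tool:
  series: [0.005,0.03,0.02,5,0.005,0.035,0.02,5,0.005,0.035,0.02,0,0.005,0.035,0.02,0,0,0,0,0,0,0,0,0]

```text
clock: 5.32
eef_pos: [497.7, -107.5, 189.7]
tcp_rot: [-3.141, 0.0, 1.455]
contact_force: [-1.0, -0.0, -1.7]
opening: 0.495
```

```bash
python3 - <<'E'
from h import *
s=sense();w=calibration("wrist");im=grab_frame("wrist");cv2.imwrite("pics/w2raw.png",im)
np.save("w2.npy",dict(w=w),allow_pickle=True);print(s['eef_pos'])
cr=im[0:400,240:640];cv2.imwrite("pics/w2.png",cv2.resize(im[0:300,300:640],None,fx=2,fy=2,interpolation=cv2.INTER_CUBIC))
E
```

```text
[ 497.67499696 -107.4502646   189.73144117]
```

View pics/w2.png

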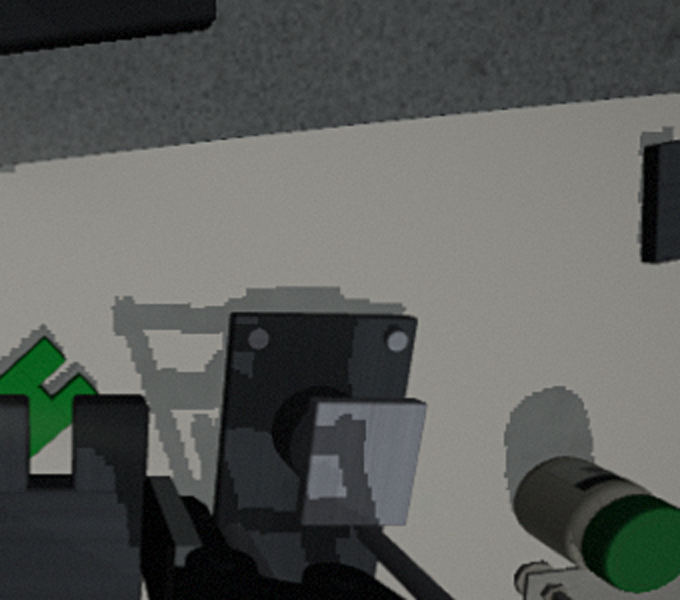

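```bash
cat > fit.py <<'E'
from h import *
from scipy.optimize import least_squares
w=np.load("w2.npy",allow_pickle=True).item()['w'];c=calibration("top")
f=lambda u,v:(300+(u+.5)/3.3-.5,140+(v-252+.5)/3.3-.5)
g=lambda u,v:(300+u/2-.25,v/2-.25)
xb=-(205-0)/2 # base front unknown -> parameter
def world(p,L): 
    x,y,t=p[:3];R=np.array([[np.cos(t),-np.sin(t)],[np.sin(t),np.cos(t)]])
    L=np.array(L,float);return np.c_[L[:,:2]@R.T+[x,y],L[:,2]]
def L(p,which):
    h,b=p[3],p[4]
    an=[[-30,-25,h],[-30,25,h],[30,25,h],[30,-25,h]];ba=[[b,-48,12],[b,48,12]]
    return an if which=='a' else ba
W=dict(a=[g(318,402),g(427,402),g(406,525),g(302,522)],b=[g(231,313),g(417,317)])
T=dict(a=[f(127,529),f(75,524),f(82,457),f(135,461)],b=[f(140,569),f(43,555)])
def res(p,parts=False):
    r=[]
    for k in 'ab':
        r.append(proj(w,world(p,L(p,k)))-np.array(W[k])); r.append(1*(proj(c,world(p,L(p,k)))-np.array(T[k])))
    return r if parts else np.concatenate(r).ravel()
s=least_squares(res,[552,24,-.118,65,-70],loss='soft_l1');print(s.x,np.degrees(s.x[2]));
for r in res(s.x,True):print(r.round(1).tolist())
def resw(p): return np.concatenate([proj(w,world(p,L(p,k)))-np.array(W[k]) for k in 'ab']).ravel()
s=least_squares(resw,s.x);print('wrist only',s.x,np.degrees(s.x[2]),s.cost)
E
python3 fit.py
```

```text
[ 5.51022372e+02  2.65131519e+01 -1.24887553e-01  7.04631519e+01
 -5.90542021e+01] -7.1555297217457525
[[-1.1, -0.9], [0.6, -0.5], [0.1, 0.4], [-1.1, 1.9]]
[[-0.8, -0.0], [-1.4, -1.0], [-0.7, -0.0], [-0.5, 1.2]]
[[0.3, 0.3], [-0.3, -0.5]]
[[0.0, -0.0], [-0.6, -0.3]]
wrist only [ 5.51384014e+02  2.72187349e+01 -1.23501206e-01  6.92077879e+01
 -5.92072409e+01] -7.07609786644912 3.593514879204161
```

Fit: the anvil centre is near (551.3, 26.5), yaw −7.1°, and the top is about 69–70 mm high, which suggests two shims. I'll check the height by touch while placing the first one.

Call:
servo_tool:
  series: [0.0132,0.033,0,-0.4,0.0132,0.034,0,0,0.0132,0.034,0,0,0.0132,0.033,0,0,0,0,-0.035,0,0,0,-0.035,0,0,0,-0.02,0,0,0,0,0]

```text
clock: 6.03
eef_pos: [545.9, 23.7, 94.1]
tcp_rot: [-3.131, 0.002, 1.444]
contact_force: [-1.2, -0.0, -2.2]
opening: 0.495
```

Call:
servo_tool:
  series: [0,0,-0.01,0,0,0,0,0,0,0,0,0]

```text
clock: 6.28
eef_pos: [550.9, 24.3, 90.6]
tcp_rot: [3.141, 0.0, 1.444]
contact_force: [-1.2, -1.0, -1.9]
opening: 0.495
```

Call:
servo_tool:
  series: [0,0.002,-0.01,0,0,0,-0.004,0,0,0,0,0]

```text
clock: 6.53
eef_pos: [550.1, 27.0, 75.8]
tcp_rot: [-3.141, 0.0, 1.445]
contact_force: [1.1, -0.3, -2.1]
opening: 0.497
```

Call:
servo_tool:
  series: [0,0,-0.003,0,0,0,0,0]

```text
clock: 6.7
eef_pos: [550.4, 27.0, 73.1]
tcp_rot: [-3.141, 0.0, 1.445]
contact_force: [-0.0, -0.0, -1.5]
opening: 0.496
```

Call:
servo_tool:
  series: [0,0,-0.0015,0,0,0,0,0]

```text
clock: 6.87
eef_pos: [550.5, 27.0, 71.8]
tcp_rot: [3.142, 0.0, 1.445]
contact_force: [0.3, 0.1, -2.1]
opening: 0.494
```

Call:
servo_tool:
  series: [0,0,-0.0015,0,0,0,0,0]

```text
clock: 7.03
eef_pos: [550.5, 27.0, 70.2]
tcp_rot: [-3.142, 0.0, 1.445]
contact_force: [-0.2, 0.3, -2.1]
opening: 0.492
```

Call:
servo_tool:
  series: [0,0,-0.0015,0,0,0,0,0]

```text
clock: 7.2
eef_pos: [550.7, 27.0, 69.0]
tcp_rot: [3.141, -0.0, 1.445]
contact_force: [-1.4, 0.6, 2.1]
opening: 0.496
```

Call:
servo_tool:
  series: [0,0,-0.0015,0,0,0,0,0]

```text
clock: 7.37
eef_pos: [550.7, 27.0, 69.0]
tcp_rot: [3.141, -0.0, 1.445]
contact_force: [-6.7, 0.4, 20.8]
opening: 0.497
```

The shim touched down at TCP z 69.0, against 0.9 on the bench, so the anvil is about 68 mm high. One shim brings the stack to 78 mm, below the foot at 85, and two bring it to 88. Two are needed. Releasing.

Call:
servo_tool:
  series: [0,0,0.002,0,0,0,0,0]

```text
clock: 7.53
eef_pos: [550.8, 27.0, 69.7]
tcp_rot: [3.141, -0.0, 1.445]
contact_force: [-0.4, -0.4, -1.6]
opening: 0.494
```

Call:
servo_tool:
  series: [0,0,0,0,0,0,0,0,0,0,0,0]
  gripper: 0.06

```text
clock: 7.78
eef_pos: [550.5, 27.0, 69.1]
tcp_rot: [-3.142, 0.0, 1.445]
contact_force: [-0.5, 0.5, 0.4]
opening: 0.701
```

Call:
servo_tool:
  series: [0,0,0.01,0,0,0,0.03,0,0,0,0.04,0,-0.01,0.02,0.02,2,-0.0222,0.0398,0,4,-0.0222,0.0398,0,3.5,-0.0222,0.0398,0,0,-0.0222,0.0398,-0.02,0]

```text
clock: 8.45
eef_pos: [461.8, 191.7, 155.7]
tcp_rot: [3.136, -0.002, 1.61]
contact_force: [1.4, 0.2, 0.3]
opening: 0.703
```

Call:
servo_tool:
  series: [0,0.02,-0.03,0,0,0,-0.03,0,0,0,0,0,0,0,0,0]

```text
clock: 8.78
eef_pos: [460.0, 209.1, 92.2]
tcp_rot: [-3.139, 0.001, 1.611]
contact_force: [1.3, 0.1, 1.1]
opening: 0.705
```

```bash
python3 - <<'E'
from h import *
s=sense();w=calibration("wrist");im=grab_frame("wrist");print(s['eef_pos'],s['tcp_rot'])
t=np.radians(2.4);R=np.array([[np.cos(t),-np.sin(t)],[np.sin(t),np.cos(t)]])
P=np.array([[-30,-22],[30,-22],[30,22],[-30,22]])@R.T+[451.3,226]
p=proj(w,np.c_[P,np.full(4,10)]);print(p)
a=cv2.resize(im[100:300,220:420],None,fx=3,fy=3,interpolation=cv2.INTER_CUBIC)
cv2.polylines(a,[((p-[220,100])*3+1).astype(int)],True,(0,0,255),1)
t=grab_frame("top");b=cv2.resize(t[190:240,310:350],(200*12//12,250),interpolation=cv2.INTER_CUBIC)
o=np.zeros((600,800,3),np.uint8);o[:,:600]=a;o[:250,600:]=b;cv2.imwrite("pics/w3.png",o)
E
```

```text
[459.96800781 209.13180401  92.18586791] [-3.13855363e+00  1.33959645e-03  1.61136761e+00]
[[319.23774613 153.27620652]
 [319.77731872 232.22570509]
 [377.52922348 232.10505295]
 [381.04839559 153.21144487]]
```

View pics/w3.png

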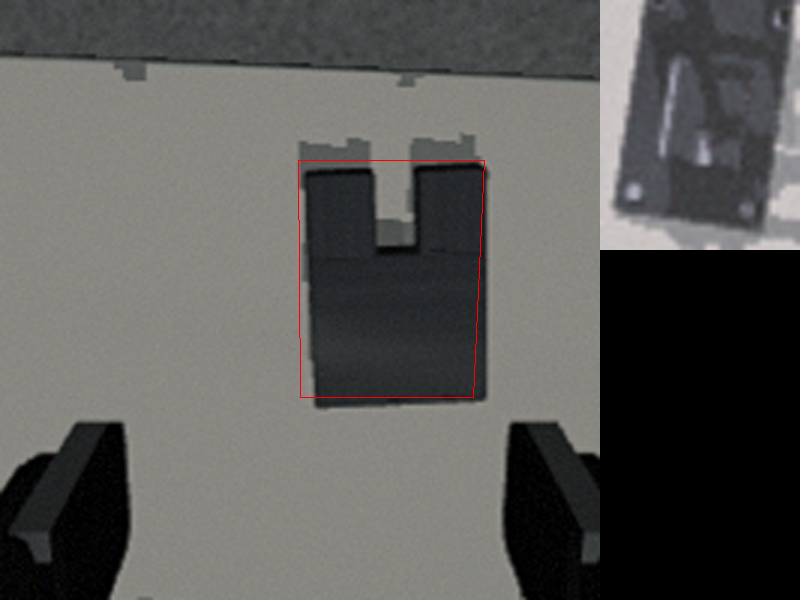

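The actual top-face corners in the crop are (307,172), (484,168), (486,400) and (315,405). The shim is shifted slightly from my outline, so I'm recomputing its pose.

```bash
python3 - <<'E'
from h import *
w=calibration("wrist")
q=np.array([(307,172),(484,168),(486,400),(315,405)])/3-.33+[220,100]
P=at(w,q,10)[:,:2];print(P,P.mean(0))
for a,b in((0,3),(1,2),(0,1),(3,2)):
    d=P[b]-P[a];print(np.linalg.norm(d),np.degrees(np.arctan2(d[1],d[0])))
print(sense()['eef_pos'],np.degrees(sense()['tcp_rot'][2]))
E
```

```text
[[427.39212551 205.19537295]
 [424.77144382 247.5360071 ]
 [484.13846893 253.16728832]
 [487.15248234 209.39360615]] [455.86363015 228.82306863]
59.90764067554254 4.018491791347278
59.633505669285164 5.41859989575703
42.421660421201004 93.54181497827665
43.87732361410469 93.93885340816914
[461.94321445 209.26353942  93.9930674 ] 92.24427989602908
```

```bash
python3 - <<'E'
from h import *
grab_frame("wrist");s=sense();w=calibration("wrist");im=grab_frame("wrist");print(s['eef_pos'],s['tcp_rot'],sense()['eef_pos'])
cv2.imwrite("pics/w4.png",im)
g=im.max(2)[130:260,300:400]
k,l,st,ce=cv2.connectedComponentsWithStats((g<75).astype(np.uint8));
for i in range(1,k):
    if st[i,4]<1500: continue
    cn=max(cv2.findContours((l==i).astype(np.uint8),0,cv2.CHAIN_APPROX_NONE)[0],key=cv2.contourArea).reshape(-1,2)+[300,130]
    r=cv2.minAreaRect(at(w,cn,9)[:,:2].astype(np.float32));print(st[i],r,cv2.boxPoints(r).tolist())
E
```

```text
[462.3098701  209.31282426  94.27458656] [ 3.13950636e+00 -7.54692569e-04  1.60963214e+00] [462.36451639 209.31521885  94.29301342]
[  20   20   62   82 4357] ((452.9386901855469, 227.962890625), (61.092193603515625, 44.307456970214844), 4.893204212188721) [[420.6142578125, 247.43032836914062], [424.39361572265625, 203.28436279296875], [485.26312255859375, 208.49545288085938], [481.4837646484375, 252.64141845703125]]
```

Call:
servo_tool:
  series: [-0.009,0.019,-0.02,2.2,0,0,-0.03,0,0,0,-0.025,0,0,0,-0.01,0,0,0,0,0,0,0,0,0]

```text
clock: 9.48
eef_pos: [452.6, 228.3, 8.3]
tcp_rot: [3.141, -0.0, 1.648]
contact_force: [-0.1, 0.4, 0.1]
opening: 0.703
```

Call:
servo_tool:
  series: [0.001,0,-0.004,0,0,0,-0.0025,0,0,0,0,0,0,0,0,0]
  gripper: 0.05

```text
clock: 9.82
eef_pos: [453.4, 228.6, 1.6]
tcp_rot: [3.141, -0.0, 1.649]
contact_force: [0.2, -0.2, 0.3]
opening: 0.58
```

Call:
servo_tool:
  series: [0,0,0,0,0,0,0,0,0,0,0,0]
  gripper: 0.036

```text
clock: 10.07
eef_pos: [453.4, 228.6, 1.9]
tcp_rot: [3.141, -0.0, 1.649]
contact_force: [-0.4, -1.7, 7.6]
opening: 0.491
```

Call:
servo_tool:
  series: [0,0,0.01,0,0,0,0.03,0,0,0,0.04,0,0.015,-0.02,0.04,-4,0.016,-0.02,0.04,-4,0.016,-0.02,0.03,-3.5,0,0,0,0,0,0,0,0]

```text
clock: 10.73
eef_pos: [497.8, 172.9, 183.7]
tcp_rot: [3.138, -0.002, 1.447]
contact_force: [-0.2, 0.6, -1.7]
opening: 0.487
```

Call:
servo_tool:
  series: [0,0,0,0,0,0,0,0]

```text
clock: 10.9
eef_pos: [494.6, 173.3, 180.0]
tcp_rot: [-3.139, 0.001, 1.449]
contact_force: [0.4, -0.5, -2.1]
opening: 0.496
```

```bash
python3 - <<'E'
from h import *
s=sense();w=calibration("wrist");im=grab_frame("wrist");print(s['eef_pos'],s['tcp_rot'],s['contact_force'],s['opening'])
np.save("w5.npy",dict(w=w),allow_pickle=True);cv2.imwrite("pics/w5raw.png",im)
cen=proj(w,[[551.3,26.5,75]])[0];print(cen)
cv2.imwrite("pics/w5.png",cv2.resize(im[120:320,40:300],None,fx=3,fy=3,interpolation=cv2.INTER_CUBIC))
E
```

```text
[494.5887639  173.32676415 180.00693482] [-3.13866257e+00  1.17490177e-03  1.44937499e+00] [ 0.43960392 -0.49107589 -2.13709608] 0.4960352427301721
[168.79596705 277.32546341]
```

View pics/w5.png

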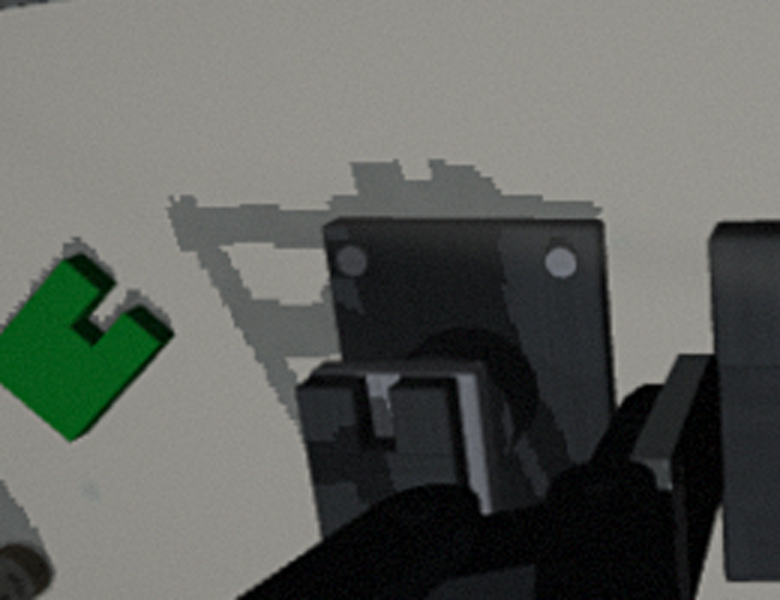

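```bash
python3 - <<'E'
from h import *
w=np.load("w5.npy",allow_pickle=True).item()['w']
g=lambda u,v:(40+u/3-.33,120+v/3-.33)
t=np.radians(-7.1);R=np.array([[np.cos(t),-np.sin(t)],[np.sin(t),np.cos(t)]])
for h in(68,70):
  for n,p,z in(("shimL",g(299,388),h+10),("shimR",g(456,381),h+10),("slot in L",g(367,448),h+10),("slot in R",g(393,447),h+10),("anvR",g(483,369),h),("anvRback",g(493,512),h),("baseR",g(602,224),12),("baseL",g(326,229),12)):
    P=at(w,[p],z)[0,:2];print(h,n,P.round(1),((P-[551.3,26.5])@R).round(1))
print(sense()['eef_pos'])
E
```

```text
68 shimL [520.6   9.9] [-28.4 -20.3]
68 shimR [523.7  55.5] [-31.   25.4]
68 slot in L [541.3  24.5] [-9.7 -3.2]
68 slot in R [541.8  32.2] [-10.1   4.5]
68 anvR [524.8  59.2] [-30.3  29.2]
68 anvRback [571.5  51.3] [17.  27.1]
68 baseR [498.7  85.2] [-59.5  51.7]
68 baseL [488.8 -10. ] [-57.6 -44. ]
70 shimL [519.8  11.2] [-29.3 -19. ]
70 shimR [522.9  56.5] [-31.9  26.3]
70 slot in L [540.3  25.8] [-10.8  -2.1]
70 slot in R [540.9  33.4] [-11.2   5.6]
70 anvR [524.1  60.2] [-31.2  30.1]
70 anvRback [570.4  52.3] [15.7 28. ]
70 baseR [498.7  85.2] [-59.5  51.7]
70 baseL [488.8 -10. ] [-57.6 -44. ]
[494.6320164  173.43013934 179.87429291]
```

This view shows shim 1 flat on the anvil, front edges flush and about a 3 mm margin at the right, as expected when centred. I'll place the second shim at the same pose.

Call:
servo_tool:
  series: [0.014,-0.0365,0,-0.2,0.014,-0.0365,0,0,0.014,-0.0365,0,0,0.0145,-0.037,0,0,0,0,-0.035,0,0,0,-0.035,0,0,0,-0.01,0,0,0,0,0]

```text
clock: 11.62
eef_pos: [549.4, 27.1, 97.7]
tcp_rot: [-3.133, 0.001, 1.446]
contact_force: [-0.3, -0.1, -1.7]
opening: 0.496
```

Call:
servo_tool:
  series: [0,0,0,0,0,0,0,0]

```text
clock: 11.78
eef_pos: [553.6, 27.5, 102.7]
tcp_rot: [3.14, -0.0, 1.446]
contact_force: [1.1, -0.4, -2.3]
opening: 0.491
```

Call:
servo_tool:
  series: [-0.002,-0.0005,-0.012,0,0,0,-0.005,0,0,0,0,0,0,0,0,0]

```text
clock: 12.12
eef_pos: [551.2, 26.6, 85.3]
tcp_rot: [3.141, -0.0, 1.445]
contact_force: [0.8, -0.2, -0.3]
opening: 0.497
```

Call:
servo_tool:
  series: [0,0,-0.003,0,0,0,0,0]

```text
clock: 12.28
eef_pos: [551.1, 26.4, 81.8]
tcp_rot: [3.141, -0.0, 1.445]
contact_force: [0.2, -0.9, -1.1]
opening: 0.493
```

Call:
servo_tool:
  series: [0,0,-0.0015,0,0,0,0,0]

```text
clock: 12.45
eef_pos: [550.9, 26.3, 80.0]
tcp_rot: [3.141, -0.0, 1.445]
contact_force: [-0.3, -1.2, -2.8]
opening: 0.493
```

Call:
servo_tool:
  series: [0,0,-0.001,0,0,0,0,0]

```text
clock: 12.62
eef_pos: [551.0, 26.3, 79.9]
tcp_rot: [3.141, -0.0, 1.445]
contact_force: [-3.4, 0.2, 10.7]
opening: 0.494
```

Call:
servo_tool:
  series: [0,0,0.001,0,0,0,0,0,0,0,0,0,0,0,0,0]
  gripper: 0.058

```text
clock: 12.95
eef_pos: [550.9, 26.2, 79.9]
tcp_rot: [3.142, -0.0, 1.445]
contact_force: [0.2, 0.0, 1.1]
opening: 0.677
```

Call:
servo_tool:
  series: [0,0,0.01,0,0,0,0.03,0,-0.01,0,0.04,0,-0.03,0,0.04,-6,-0.03,0,0.04,-7,-0.01,0,0.04,-7,0,0,0.04,-7,0,0,0.02,-7]

```text
clock: 13.62
eef_pos: [481.3, 26.3, 332.4]
tcp_rot: [3.137, -0.004, 0.845]
contact_force: [0.8, 0.2, -0.1]
opening: 0.672
```

Call:
servo_tool:
  series: [0,0,0,-7,0,0,0,-7,0,0,0,-7,0,0,0,-7,0,0,0,-7,0,0,0,-7,0,0,0,-7,0,0,0,-7]
  gripper: 0.07

```text
clock: 14.28
eef_pos: [480.6, 26.3, 327.3]
tcp_rot: [-3.142, -0.0, -0.132]
contact_force: [0.8, -0.0, -0.9]
opening: 0.823
```

```bash
python3 - <<'E'
from h import *
from scipy.optimize import brentq
s=sense();print(s['eef_pos'],s['tcp_rot'])
w=calibration("wrist")
t=np.radians(-7.1);ex=np.array([np.cos(t),np.sin(t),0]);ey=np.array([-ex[1],ex[0],0])
hg=np.array([551.3,26.5,0])+115*ex+[0,0,105]
c=calibration("top");f=lambda u,v:(300+(u+.5)/3.3-.5,140+(v-252+.5)/3.3-.5)
o,d=ray(c,[f(140,284)]);d=d[0]
def r(k): q=o+k*d-hg;return np.hypot(q@ex,q[2])-185
k=brentq(r,700,1000);P=o+k*d;q=P-hg;print('bar',P,'angle',np.arctan2(q[2],-q@ex),'yoff',q@ey,'hinge',hg)
im=grab_frame("wrist");sc=grab_frame("scene");tp=grab_frame("top")
cv2.imwrite("pics/w6raw.png",im)
for n,cc in(("wr",w),("sc",calibration("scene")),("top",c)): print(n,proj(cc,[P,P+34*ey,P-34*ey,[551,26.5,88]]).round(1).tolist())
o=np.zeros((600,800,3),np.uint8);o[:300,:480]=cv2.resize(im,(480,300));o[300:600,:400]=cv2.resize(sc[100:250,240:440],None,fx=2,fy=2,interpolation=cv2.INTER_CUBIC);o[300:600,400:]=cv2.resize(tp[140:240,270:403],(400,300),interpolation=cv2.INTER_CUBIC)
cv2.imwrite("pics/w6.png",o)
E
```

```text
[480.57534555  26.26149216 327.27814698] [-3.14153344e+00 -3.21792453e-04 -1.31995975e-01]
bar [682.68211517   9.23281067 289.16958965] angle 1.6655809951033802 yoff -0.8957600016495125 hinge [665.41817286  12.28583017 105.        ]
wr [[647.2, 209.3], [661.2, 155.1], [633.7, 258.9], [381.7, 160.0]]
sc [[305.0, 121.5], [295.2, 124.3], [314.5, 118.8], [332.4, 200.4]]
top [[342.1, 149.3], [328.7, 147.4], [355.4, 151.3], [330.8, 211.8]]
```

View pics/w6.png

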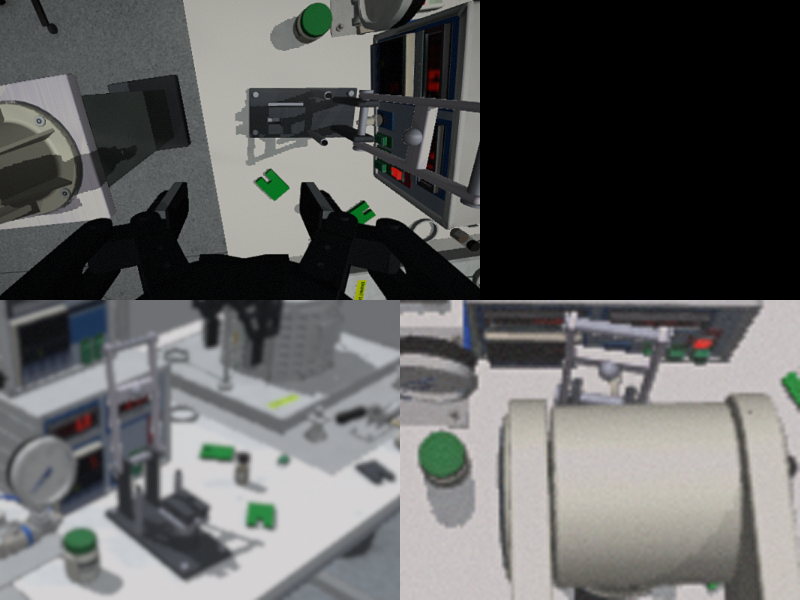

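```bash
python3 - <<'E'
from h import *
t=calibration("top");s=calibration("scene")
def tri(a,b):
    o1,d1=ray(t,[a]);o2,d2=ray(s,[b]);d1=d1[0];d2=d2[0]
    k=np.linalg.lstsq(np.c_[d1,-d2],o2-o1,rcond=None)[0];p,q=o1+k[0]*d1,o2+k[1]*d2
    return (p+q)/2,np.linalg.norm(p-q)
print(tri((375,85),(297,67)),tri((287,88),(242,84)))
print('lower front top edge z=130,150,170',[at(t,[(335,145)],z)[0].round(0).tolist() for z in(100,150,200)])
im=cv2.imread("pics/top0.png")[20:170,275:400];a=cv2.imread("pics/scene0.png")[40:200,180:340]
o=np.zeros((480,800,3),np.uint8);o[:480,:400]=cv2.resize(im,(400,480),interpolation=cv2.INTER_CUBIC);o[:400,400:]=cv2.resize(a,(400,400),interpolation=cv2.INTER_CUBIC);cv2.imwrite("pics/w7.png",o)
E
```

```text
(array([795.10225605, -58.71747966, 409.5325856 ]), np.float64(9.90429114968154)) (array([787.23548418, 142.04319643, 403.04426299]), np.float64(6.56880059080797))
lower front top edge z=130,150,170 [[755.0, 18.0, 100.0], [739.0, 20.0, 150.0], [723.0, 23.0, 200.0]]
```

View pics/w7.png

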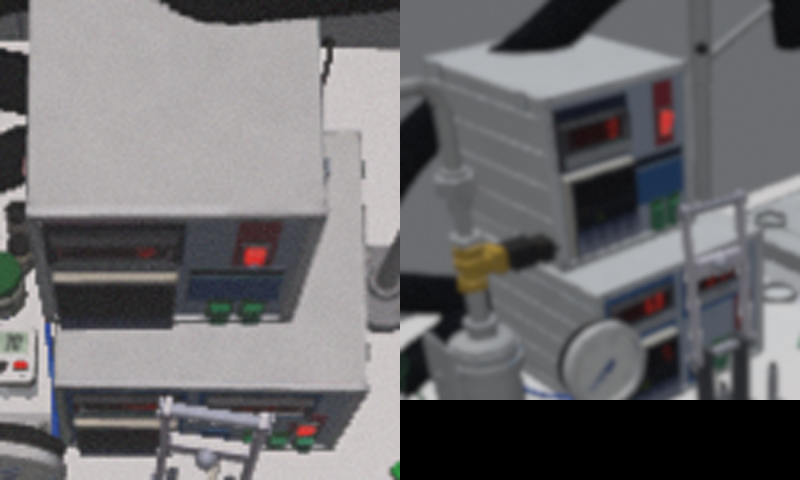

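The bar is at about (683, 9, 289), with the yoke at roughly 1.67 rad. The upper instrument box front is at x ≈ 790, so there is room for the fingers around the bar. Moving above it.

Call:
servo_tool:
  series: [0.033,-0.003,0,0.4,0.033,-0.003,0,0,0.034,-0.003,0,0,0.034,-0.003,0,0,0.034,-0.003,0,0,0.034,-0.002,0,0,0,0,0,0,0,0,0,0]

```text
clock: 15.1
eef_pos: [683.7, 9.1, 325.5]
tcp_rot: [3.141, 0.002, -0.115]
contact_force: [-1.1, 0.3, -0.2]
opening: 0.824
```

Call:
servo_tool:
  series: [0,0,-0.01,0,0,0,-0.01,0,0,0,0,0,0,0,0,0]

```text
clock: 15.43
eef_pos: [681.5, 9.4, 305.9]
tcp_rot: [3.141, 0.002, -0.118]
contact_force: [0.1, 0.4, -0.8]
opening: 0.818
```

Call:
servo_tool:
  series: [0,0,-0.012,0,0,0,-0.012,0,0,0,-0.012,0,0,0,0,0,0,0,0,0]

```text
clock: 15.85
eef_pos: [682.1, 9.2, 269.2]
tcp_rot: [3.141, 0.002, -0.119]
contact_force: [0.6, -0.1, -0.2]
opening: 0.82
```

Call:
servo_tool:
  series: [0,0,0,0,0,0,0,0,0,0,0,0,0,0,0,0,0,0,0,0,0,0,0,0]
  gripper: 0.006
  newtons: 30

```text
clock: 16.35
eef_pos: [683.0, 9.3, 271.1]
tcp_rot: [-3.142, -0.001, -0.119]
contact_force: [-0.6, 0.4, 1.7]
opening: 0.128
```

```bash
python3 - <<'E'
import numpy as np
th=np.r_[np.linspace(1.667,.08,25)]
x=-185*np.cos(th);z=185*np.sin(th);t=np.radians(-7)
p=np.c_[x*np.cos(t),x*np.sin(t),z]/1000
d=np.diff(p.round(4),axis=0).round(4);d=np.c_[d,np.zeros(len(d))]
for k in(0,8,16):print(d[k:k+8].ravel().tolist(),(p[k+8]-p[0]).round(4),th[k+8])
E
```

```text
[-0.0121, 0.0015, 0.0008, 0.0, -0.0121, 0.0015, 0.0, 0.0, -0.0121, 0.0015, -0.0009, 0.0, -0.0121, 0.0015, -0.0016, 0.0, -0.0119, 0.0014, -0.0025, 0.0, -0.0117, 0.0015, -0.0032, 0.0, -0.0114, 0.0014, -0.004, 0.0, -0.0112, 0.0014, -0.0048, 0.0] [-0.0947  0.0116 -0.0162] 1.138
[-0.0109, 0.0013, -0.0055, 0.0, -0.0104, 0.0013, -0.0062, 0.0, -0.0101, 0.0012, -0.0068, 0.0, -0.0095, 0.0012, -0.0076, 0.0, -0.0091, 0.0011, -0.0081, 0.0, -0.0084, 0.001, -0.0088, 0.0, -0.0079, 0.001, -0.0093, 0.0, -0.0073, 0.0009, -0.0098, 0.0] [-0.1682  0.0207 -0.0783] 0.609
[-0.0066, 0.0008, -0.0102, 0.0, -0.0059, 0.0007, -0.0107, 0.0, -0.0053, 0.0007, -0.0111, 0.0, -0.0044, 0.0005, -0.0113, 0.0, -0.0038, 0.0005, -0.0117, 0.0, -0.0029, 0.0003, -0.0118, 0.0, -0.0022, 0.0003, -0.0121, 0.0, -0.0013, 0.0002, -0.0121, 0.0] [-0.2007  0.0246 -0.1694] 0.08
```

Call:
servo_tool:
  series: [-0.012,0.0015,0.001,0,-0.012,0.0015,0,0,-0.012,0.0015,-0.001,0,-0.012,0.0015,-0.0016,0,-0.012,0.0014,-0.0025,0,-0.012,0.0015,-0.0032,0,-0.0114,0.0014,-0.004,0,-0.0112,0.0014,-0.0048,0]

```text
clock: 17.02
eef_pos: [588.7, 21.2, 255.1]
tcp_rot: [-3.141, -0.003, -0.119]
contact_force: [1.9, -0.0, 0.4]
opening: 0.129
```

Call:
servo_tool:
  series: [-0.0109,0.0013,-0.0055,0,-0.0104,0.0013,-0.0062,0,-0.01,0.0012,-0.0068,0,-0.0095,0.0012,-0.0076,0,-0.009,0.0011,-0.008,0,-0.0084,0.001,-0.0088,0,-0.0079,0.001,-0.0093,0,-0.0073,0.0009,-0.0098,0]

```text
clock: 17.68
eef_pos: [515.3, 30.3, 192.8]
tcp_rot: [-3.141, -0.002, -0.119]
contact_force: [-0.0, 2.3, 1.2]
opening: 0.124
```

Call:
servo_tool:
  series: [-0.0066,0.0008,-0.0102,0,-0.0059,0.0007,-0.0107,0,-0.0053,0.0007,-0.011,0,-0.0044,0.0005,-0.0113,0,-0.0038,0.0005,-0.0117,0,-0.0029,0.0003,-0.0118,0,-0.0022,0.0003,-0.009,0,0,0,0,0]

```text
clock: 18.35
eef_pos: [484.1, 33.9, 115.6]
tcp_rot: [-3.141, -0.001, -0.119]
contact_force: [3.5, 1.8, -1.1]
opening: 0.125
```

Call:
servo_tool:
  series: [-0.001,0.0002,-0.007,0,-0.001,0,-0.007,0,0,0,0,0,0,0,0,0]

```text
clock: 18.68
eef_pos: [482.3, 34.1, 102.2]
tcp_rot: [-3.141, -0.001, -0.119]
contact_force: [4.9, 3.1, -2.2]
opening: 0.124
```

Call:
servo_tool:
  series: [0,0,-0.003,0,0,0,0,0]

```text
clock: 18.85
eef_pos: [482.2, 34.2, 99.3]
tcp_rot: [-3.141, -0.001, -0.119]
contact_force: [4.0, 3.2, -1.4]
opening: 0.122
```

Call:
servo_tool:
  series: [0,0,-0.002,0,0,0,0,0]

```text
clock: 19.02
eef_pos: [482.0, 34.1, 97.4]
tcp_rot: [-3.141, -0.001, -0.119]
contact_force: [3.3, 3.2, -1.9]
opening: 0.127
```

Call:
servo_tool:
  series: [0.0006,0.0006,-0.002,0,0,0,0,0]

```text
clock: 19.18
eef_pos: [482.0, 34.3, 95.3]
tcp_rot: [3.141, 0.001, -0.119]
contact_force: [0.8, -0.6, -0.6]
opening: 0.13
```

Call:
servo_tool:
  series: [0,0.0005,-0.0015,0,0,0,0,0]

```text
clock: 19.35
eef_pos: [481.9, 34.4, 93.9]
tcp_rot: [3.14, 0.001, -0.119]
contact_force: [1.7, -4.6, -2.2]
opening: 0.125
```

Call:
servo_tool:
  series: [0,0,-0.0012,0,0,0,0,0]

```text
clock: 19.52
eef_pos: [481.8, 34.4, 92.7]
tcp_rot: [3.141, 0.001, -0.119]
contact_force: [1.0, -5.2, -1.9]
opening: 0.129
```

Call:
servo_tool:
  series: [0,-0.0006,-0.001,0,0,0,0,0]

```text
clock: 19.68
eef_pos: [481.8, 34.4, 91.7]
tcp_rot: [3.141, 0.001, -0.119]
contact_force: [0.9, -1.9, -1.4]
opening: 0.126
```

Call:
servo_tool:
  series: [0,0,-0.0006,0,0,0,0,0]

```text
clock: 19.85
eef_pos: [481.8, 34.4, 91.3]
tcp_rot: [3.141, 0.001, -0.119]
contact_force: [-0.5, -2.4, 2.1]
opening: 0.126
```

Contact is at about 91.5, close to the 92 I predicted for a two-shim stack. Level on the stop posts would have been about 87. Increasing the press.

Call:
servo_tool:
  series: [0,-0.0003,-0.0005,0,0,0,0,0]

```text
clock: 20.02
eef_pos: [481.9, 34.3, 91.1]
tcp_rot: [-3.141, 0.001, -0.119]
contact_force: [-1.8, -0.1, 3.7]
opening: 0.123
```

Call:
servo_tool:
  series: [0,0,-0.0003,0,0,0,0,0]

```text
clock: 20.18
eef_pos: [481.9, 34.3, 90.9]
tcp_rot: [-3.141, 0.001, -0.119]
contact_force: [-3.3, -0.1, 7.3]
opening: 0.127
```

Call:
servo_tool:
  series: [0,0,-0.0004,0,0,0,0,0,0,0,0,0,0,0,0,0]

```text
clock: 20.52
eef_pos: [481.8, 34.4, 90.6]
tcp_rot: [-3.141, 0.001, -0.119]
contact_force: [-4.1, -0.5, 8.3]
opening: 0.122
```

```bash
python3 - <<'E'
from h import *
s=sense();print(s['contact_force'],s['eef_pos'])
w=calibration("wrist");im=grab_frame("wrist");sc=grab_frame("scene");print(sense()['contact_force'])
o=np.zeros((600,800,3),np.uint8);o[:300,:480]=cv2.resize(im,(480,300));o[300:,:400]=cv2.resize(sc[150:250,270:403],(400,300),interpolation=cv2.INTER_CUBIC)
a=cv2.resize(im[130:330,180:380],(320,320));o[280:600,480:]=a
cv2.imwrite("pics/w8.png",o)
E
```

```text
[-4.14829012 -0.49043255  8.29777973] [481.79927071  34.37056065  90.62926118]
[-3.62473966 -0.05255205  7.9502717 ]
```

View pics/w8.png

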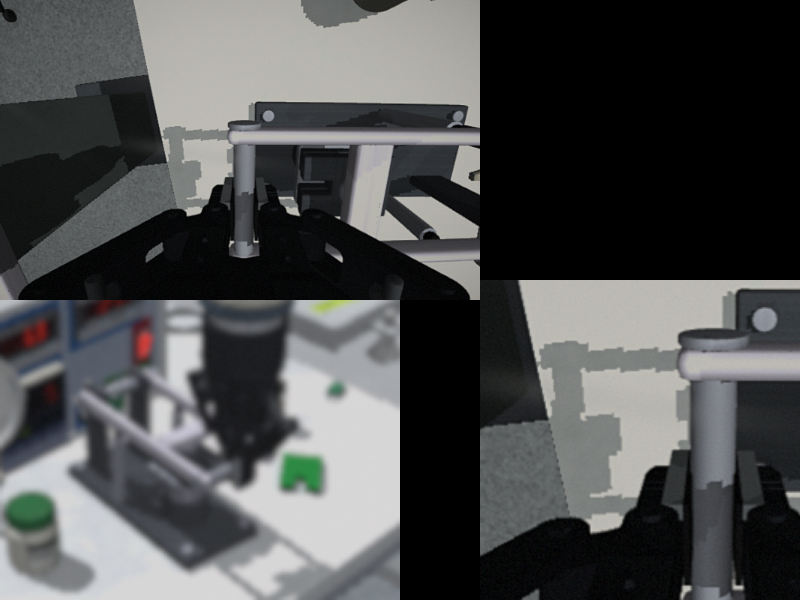

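The yoke is down and level, the fingers are closed on the bar, and the two-slot stack sits under the cross-piece. Pressing slightly harder with a firmer grip, then checking that it holds.

Call:
servo_tool:
  series: [0.0004,0,-0.0004,0,0,0,0,0,0,0,0,0,0,0,0,0]
  newtons: 50

```text
clock: 20.95
eef_pos: [481.9, 34.4, 90.4]
tcp_rot: [-3.142, 0.002, -0.119]
contact_force: [-5.9, 0.1, 13.2]
opening: 0.122
```

Call:
servo_tool:
  series: [0,0,0,0,0,0,0,0,0,0,0,0,0,0,0,0,0,0,0,0,0,0,0,0]

```text
clock: 21.45
eef_pos: [481.8, 34.4, 90.4]
tcp_rot: [-3.142, 0.002, -0.119]
contact_force: [-6.2, 0.8, 13.8]
opening: 0.122
```

Call:
servo_tool:
  series: [-0.0005,0,0.0002,0,0,0,0,0,0,0,0,0,0,0,0,0]

```text
clock: 21.78
eef_pos: [481.8, 34.4, 90.6]
tcp_rot: [-3.141, 0.001, -0.119]
contact_force: [-3.9, -0.6, 10.7]
opening: 0.127
```

Call:
servo_tool:
  series: [0,0,0,0,0,0,0,0,0,0,0,0,0,0,0,0,0,0,0,0,0,0,0,0]

```text
clock: 22.28
eef_pos: [481.8, 34.4, 90.6]
tcp_rot: [-3.141, 0.001, -0.119]
contact_force: [-4.2, -0.7, 10.6]
opening: 0.118
```

Steady at 10.6 N, so I'm handing in.

```bash
python3 -c "
from rig import *
print(sign_off()); print(sense()['contact_force'])"
```

```text
the job is handed in; nothing more can be done
None
the job is handed in; nothing more can be done
```

I stacked two shims on the anvil, swung the yoke down by its bar, and handed the job in while still gripping it and pressing at a steady 10.6 N. That was at 22.3 s on the clock.

- **Shim count:** The two touchdowns put the anvil top at about 68 mm. One shim reaches 78 mm, short of the foot at 85 mm, and two reach 88 mm. The other two shims and the green look-alikes were not touched.
- **Foot on the stack:** Contact came with the TCP at about 91.5 mm. I predicted about 92 mm for the foot on the stack and about 87 mm for the yoke on its stop posts, so it bears on the stack with a few millimetres to spare.
- **Disagreements:** The first camera fit put the anvil at 69–70 mm, against 68 mm by touch; both give two shims. A second wrist view placed the fixture 3–4 mm further in y than the first. I kept the first fit, because the shim sat centred relative to the anvil within that same view.
- **Not checked closely:** I did not measure how well the second shim is centred. It went down at the same pose as the first to within 1 mm, and the last picture showed both slots under the cross-piece. A sideways push of about 4 N on the bar also remained at the end.

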